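Fill the jar with cap nuts through the funnel

TASK

Fill the jar on the filling stand: first push its slide in until the jar is fully home under the funnel, then swing the bar latch shut into its catch so that the jar is locked in. Then press the tray's roller lever down so that all six cap nuts slide out of the tray and through the funnel into the jar, without touching the nuts, and let the tray come back down level. None may be spilled, the jar must stay home and latched, and the things standing near must be left alone.

Things in the scene. Friction and masses are not known exactly. Their poses are not given: they have to be found in the camera images.
- stand: fixed filling stand, dark base 210x330x8; origin on the bench top below the funnel's axis. 'Stand axes' (turned about z only): x away from the robot, y left, z up; all lengths in mm. Grey posts to z=218 at x=+-90, y=72
- funnel_mouth (a point): centre of the steel funnel's mouth, stand (0, 0, 195), 150 wide; spout 62 inside, underside z=118. A clear splash guard 77 from the axis stands round the mouth up to z=253, open on the +y side, where the tray is
- jar_slide (a joint): m; the jar's slide: 0 = fully home, jar exactly below the funnel's spout; positive = pulled out by that much along the stand's -y (up to 0.085). Moves stiffly, stays where it is left
- push_plate (a point): middle of the outer (-y) face of the slide's upright push plate, 70 wide along x, 8 thick, z=18 to 78; at stand (0, -129, 55) when home. The plate is pushed along the stand's +y
- jar_floor (a point): centre of the inner floor of the glass jar clamped on the slide; jar inside 78 mm wide, neck inside 70 mm, rim 87 mm above this point
- jar_rim (a point): centre of the jar's rim
- latch (a joint): rad; flat bar latch that swings level about an upright pin: 0 = closed, bar along the stand's +x behind the push plate with its end in the catch at stand (70, -137); grows as the free end swings out to the stand's -y, 1.57 = bar along -y, at most 2.3. Stays where it is left
- latch_pivot (a point): latch pin's axis, stand (-70, -137, 45). The bar is 12 thick, 20 high (z=35 to 55), reaches 157 from the pin
- latch_tab (a point): middle of the thumb tab on the bar, 85 from the pin along the bar; tab 30 long, 12 thick, z=35 to 79. Push it sideways
- tray (a joint): rad; tipping tray of sheet aluminium on an axle along the stand's x: 0 = level (falls back to this by its own weight), positive = outer (+y) end raised, nuts slide towards the funnel; stop at 1.0. Tray inside 82 x 170 with 38 mm walls, open towards the funnel
- tray_axle (a point): point on the tray's axle, stand (0, 72, 205)
- lever_roller (a point): centre of the black roller (radius 10, 50 long along x) at the end of the tray's lever, on the robot's side of the funnel; 120 from the axle line; at stand (-140, -33, 263) with the tray level and (-140, -33, 147) fully tipped. Pressing it down tips the tray; 4 to 8 N
- nut_1: one of six equal steel cap nuts, 23 mm across flats, 24 high, 45 g; origin at its centre; starts in the tray
- nut_2: one of six equal steel cap nuts, 23 mm across flats, 24 high, 45 g; origin at its centre; starts in the tray
- nut_3: one of six equal steel cap nuts, 23 mm across flats, 24 high, 45 g; origin at its centre; starts in the tray
- nut_4: one of six equal steel cap nuts, 23 mm across flats, 24 high, 45 g; origin at its centre; starts in the tray
- nut_5: one of six equal steel cap nuts, 23 mm across flats, 24 high, 45 g; origin at its centre; starts in the tray
- nut_6: one of six equal steel cap nuts, 23 mm across flats, 24 high, 45 g; origin at its centre; starts in the tray
- tape_measure: bystander: yellow tape measure 37 x 87 x 62, origin under its centre
- tin: bystander: small metal tin can 76 wide, 58 high, origin under its centre
- jar_green: bystander: green plastic jar 68 wide, 64 high, origin under its centre

How it is judged:
On the way, in this order (a step that is already met when the one before it is completed fails the run):
1. the jar's slide is home (value of joint jar_slide below 0.006 m), for 0.2 s.
2. the latch is shut with the slide home (value of joint jar_slide below 0.006 m and value of joint latch below 0.08 rad), for 0.2 s.
3. all six nuts are in the jar, slide home and latch shut (all of step 2 and horizontal distance between each of nut_1, nut_2, nut_3, nut_4, nut_5, nut_6 and jar_floor below 0.04 m and z of nut_1 in the frame of jar_floor between 0 and 0.08 m and z of nut_2 in the frame of jar_floor between 0 and 0.08 m and z of nut_3 in the frame of jar_floor between 0 and 0.08 m and z of nut_4 in the frame of jar_floor between 0 and 0.08 m and z of nut_5 in the frame of jar_floor between 0 and 0.08 m and z of nut_6 in the frame of jar_floor between 0 and 0.08 m), for 0.2 s.
At the end, for the whole second after the job is handed in: slide within 6 mm of home, latch within 0.08 rad of closed, tray within 0.06 rad of level, all six nuts at rest inside the jar (centre within 40 mm of its axis, between its floor and 80 mm above it) (all of step 3 and value of joint tray below 0.06 rad and linear speed of each of nut_1, nut_2, nut_3, nut_4, nut_5, nut_6 below 0.05 m/s); the robot touches nothing.
It fails at once if a bystander (tape measure, tin, green jar) is moved by more than 30 mm (distance of any of tape_measure, tin, jar_green from where it was at the start of the episode above 0.03 m).
It fails at once if the gripper's fingers touch a nut (contact force between any of nut_1, nut_2, nut_3, nut_4, nut_5, nut_6 and the fingers above 0.5 N).
It also fails if it takes over 69 s, if anything falls off the work surface, if the arm or the gripper's body presses on something with over 40 N, if the wrist force passes 120 N, or if a joint passes its speed limit or range.

ROBOT

A 7-joint arm with a two-finger parallel gripper is mounted at the origin on a cart in front of the work surface, level with it; the furniture and walls round the work are solid. World frame = base frame: x ahead of the robot, y to its left, z up, the work surface at z = 0. Lengths are in m, angles in rad, forces in N, time in s.
With the tool pointing down it reaches from about 0.4 to 0.9 m from the base axis. Payload 5.5 kg.
Tool frame: the origin (TCP) lies at the centre of the arm's flange, where the gripper is bolted on; the fingertips stand 178 mm ahead of it and the grasp point (between the pads) lies 159 mm ahead of it (nose_length is the z of the fingertips in the tool frame, in m); z points along the fingers, y is the line along which they close (so a half turn about z gives the same grasp; the last joint's range is limited). The gripper opens to 92 mm and grips with 3 to 60 N. Pads are 19 mm wide; open, the fingers measure 130 mm over their backs; the gripper's body (75 mm by 190 mm) begins 47 mm behind the grasp point.
Start: joints at [1.485, 0.501, -0.427, 1.55, 0.221, 1.138, -0.21], TCP at [0.222, -0.611, 0.405] pointing down, gripper open.
Joint ranges: [-2.88, 2.88], [-0.31, 2.03], [-1.54, 1.56], [0.2, 2.42], [-1.41, 4.55], [0.19, 2.02], [-2.57, 2.57]. Speed limits (rad/s): [2.57, 2.57, 3.14, 3.14, 3.14, 3.14, 3.14].

INTERFACE

Orientations are given as a rotation vector (axis times angle).
In Python, from rig import * gives the robot as it stands. The module is installed in compiled form; this text tells all that it offers.
- The arm moves only by the tool arm_command, never from a script. Its argument "rows" is a list that holds one entry, the list of rows, each a list of 5 numbers: the shift along the tool's x, y, z in mm, then the turn about the tool's z in degrees, then the finger opening in mm, from 0 to 91.8. In form: [[[tx, ty, tz, yaw, claw], ...]]. A call has 1 to 20 rows; each row shifts and turns the commanded pose from where the row before left it, along the tool's axes as they then stand; what a row does not reach is not made up. A row lasts 1/10 s, in which the tool goes at most 50 mm and 8.59 degrees, less where a joint would pass 70% of its speed; a pose out of reach is approached as far as the arm can. A call with a gripper value outside its range is refused whole. The fingers move at their own pace and stop on an object; the grip force is fixed at half the most. Time passes only in rows, so rows that do not move let the fingers close. It gives the time, the measured TCP pose, the force, the opening and the grip force at its end, in the units of the state.
- get_state(): the state, without advancing time (a new reading comes with each control period).
- read_camera(name): name is "scene" or "side" or "wrist"; returns (picture, depth): 480x640x3 uint8, red, green, blue; 480x640 float32, m along the optical axis (not along the pixel's ray), 0 where there is no reading.
- calibration(name): a dict with "intrinsics" (3x3 intrinsics, pixels), "k1" (the pictures are not rectified: a ray, as slopes to the right and down, at radius r is drawn at 1 + k1 r^2 times it, then the intrinsics apply), "camera_from_world" (4x4, takes a point from world to camera coordinates). Camera axes: x right, y down, z forward; pixel columns grow to the right and rows downward; lengths in m; the calibration is good to about 2 mm. A picture is of the moment at which its call begins: read the wrist's pose just before it. calibration takes no time and is no camera call; for the wrist camera it gives the pose at the moment of the call.
- finish_job(): hands the job in; it is judged then, once.
The state is a dict: "t": time; "joint_positions": joint angles; "dq": joint speeds; "joint_efforts": joint torques, N m; "tcp_pos": TCP position; "ee_rot": TCP orientation; "force": force on the tool from outside, world axes, zero at the start; "wrist_torque": the same for the moment, N m; "width": finger opening in m; "grip_force": force on a finger pad.
Only numpy, scipy, OpenCV 4.12 (cv2) and the standard library are available. Lean on these libraries where they do the work, as an engineer would, in place of code of your own. Each camera call takes 0.05 s, during which the arm holds its last target. There are 200 camera calls.

## Working session

There is one attempt and no reset: what is moved stays moved. The work goes in short steps, Python scripts to look and compute and a tool call to move; the robot and the scene stay as the last step left them, time stands still between calls to the robot, and variables do not carry over. Pictures are saved under pics/ and viewed, at most 10 in all, crops included, and the job is handed in when it is done.

Besides the shell and the picture viewer there is one more tool, called after "Emit:" as name([rows], argument=value, ...), one row to a line, values as JSON. arm_command: Moves the arm, as the interface text tells. Its arguments: {"type":"object","properties":{"rows":{"type":"array","items":{"type":"array","items":{"type":"array","items":{"type":"number"}}}}},"required":["rows"]}

```bash
mkdir -p pics; cat > h.py <<'E'
from rig import *
import numpy as np, cv2
from scipy.spatial.transform import Rotation as R
def grab(n):
    c=calibration(n); p,d=read_camera(n); return p,d,c
def pts(d,c):
    K=np.array(c["intrinsics"]);k=c["k1"]
    v,u=np.mgrid[:480,:640].astype(float)
    x=(u-K[0,2])/K[0,0];y=(v-K[1,2])/K[1,1]
    a,b=x.copy(),y.copy()
    for _ in range(8):
        s=1+k*(a*a+b*b);a=x/s;b=y/s
    P=np.stack([a*d,b*d,d],-1)
    T=np.linalg.inv(np.array(c["camera_from_world"]))
    return P@T[:3,:3].T+T[:3,3]
def save(n,p): cv2.imwrite("pics/"+n,p[:,:,::-1])
E
python3 - <<'E'
from h import *
s=get_state();print(s)
for n in("scene","side"):
    p,d,c=grab(n);save(n+"0.png",p);W=pts(d,c);np.savez(n+"0.npz",p=p,d=d,W=W)
    print(n,np.linalg.inv(c["camera_from_world"])[:3].round(3),(d>0).mean())
E
```

```text
{'t': 0.0, 'joint_positions': array([ 1.4851962 ,  0.50187047, -0.42679409,  1.55146415,  0.2207842 ,
        1.13830455, -0.21030523]), 'dq': array([-0.00107492, -0.00044499, -0.00129231, -0.00204226,  0.00082683,
       -0.00084483,  0.00145337]), 'joint_efforts': array([ 3.53149990e-04, -5.66596341e+01, -5.81611454e+00, -2.79106486e+01,
       -6.87120622e-02,  3.10441107e-02,  2.08598503e-04]), 'tcp_pos': array([ 0.22197859, -0.61053656,  0.40365819]), 'ee_rot': array([-3.09197963e+00, -5.44852921e-01,  4.10993380e-04]), 'force': array([-0.75120551, -0.72092706, -0.11674724]), 'wrist_torque': array([-0.00759661, -0.01341015,  0.05681658]), 'grip_force': 0.0, 'width': 0.09194090061496049}
scene [[ 0.835 -0.329  0.441 -0.398]
 [-0.55  -0.489  0.677 -1.418]
 [-0.008 -0.808 -0.589  1.372]] 0.9960872395833333
side [[-0.911 -0.229  0.344  0.117]
 [-0.413  0.515 -0.751  0.899]
 [-0.006 -0.826 -0.564  0.869]] 0.9958170572916667
```

View pics/scene0.png

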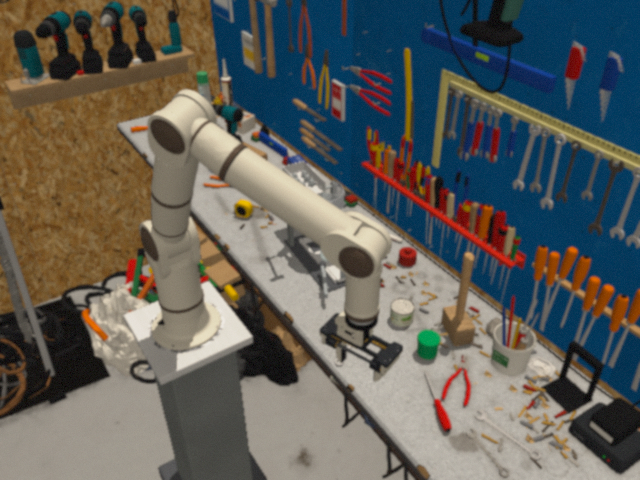

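View pics/side0.png

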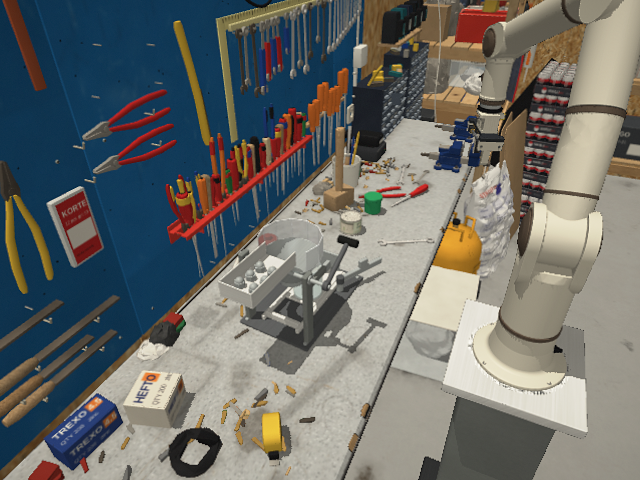

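Side view: tray with nuts at about (255,280), roller at (347,242), base plate around (300,320), tape (272,430), tin (350,222), green jar (373,203). The scene view is mostly blocked by the arm. I'll measure these from depth.

```bash
python3 - <<'E'
from h import *
z=np.load("side0.npz");p,W,d=z["p"],z["W"],z["d"]
cv2.imwrite("pics/crop.png",cv2.resize(p[190:370,200:400,::-1],None,fx=3.2,fy=3.2,interpolation=cv2.INTER_CUBIC))
m=p.max(-1).astype(int)
x,y,h=W[...,0],W[...,1],W[...,2]
box=np.zeros((480,640),bool);box[200:370,200:420]=1
b=box&(abs(h-.008)<.006)&(m<90)
P=W[b][:,:2].astype(np.float32)*1000
print("base",len(P),P.min(0),P.max(0)); 
hull=cv2.convexHull(P); print(cv2.minAreaRect(P)); print(cv2.approxPolyDP(hull,12,True)[:,0])
r=box&(h>.2)&(h<.3)&(m<60)
print("roller",r.sum(),np.median(W[r],0),W[r].min(0),W[r].max(0))
# grey post tops, rod etc: anything with height, coarse list
hsv=cv2.cvtColor(p,cv2.COLOR_RGB2HSV)
def rep(n,mm):
    if mm.sum(): print(n,mm.sum(),np.percentile(W[mm],[2,50,98],axis=0).round(3).tolist())
rep("tape",(hsv[...,0]>18)&(hsv[...,0]<32)&(hsv[...,1]>150)&(h>.03)&(h<.08)&(np.mgrid[:480,:640][1]<300)&(y>0)&(x>.2)&(x<.9))
g=np.zeros_like(box);g[190:216,362:384]=1
rep("green",g&(hsv[...,0]>50)&(hsv[...,0]<85)&(hsv[...,1]>150))
t=np.zeros_like(box);t[205:240,336:364]=1
rep("tin",t&(h>.05)&(h<.065))
E
```

```text
base 2065 [ 366.33337 -618.4231 ] [883.62695 242.39655]
((659.2260131835938, -175.48724365234375), (501.44873046875, 830.539794921875), 7.059537887573242)
[[ 880.323   -438.23206]
 [ 878.78046   91.67425]
 [ 851.25104  129.47305]
 [ 654.71716  242.39655]
 [ 470.68042  207.69647]
 [ 368.49472  164.67778]
 [ 461.4393  -618.4231 ]]
roller 177 [0.42573775 0.08083532 0.26613913] [ 0.39899012 -0.01056695  0.20198167] [0.83675076 0.18888376 0.27425852]
tape 654 [[0.403, 0.426, 0.033], [0.426, 0.462, 0.06], [0.452, 0.484, 0.064]]
green 318 [[0.519, -0.528, 0.006], [0.542, -0.485, 0.05], [0.57, -0.471, 0.068]]
tin 236 [[0.542, -0.391, 0.051], [0.576, -0.354, 0.055], [0.611, -0.318, 0.06]]
```

View pics/crop.png

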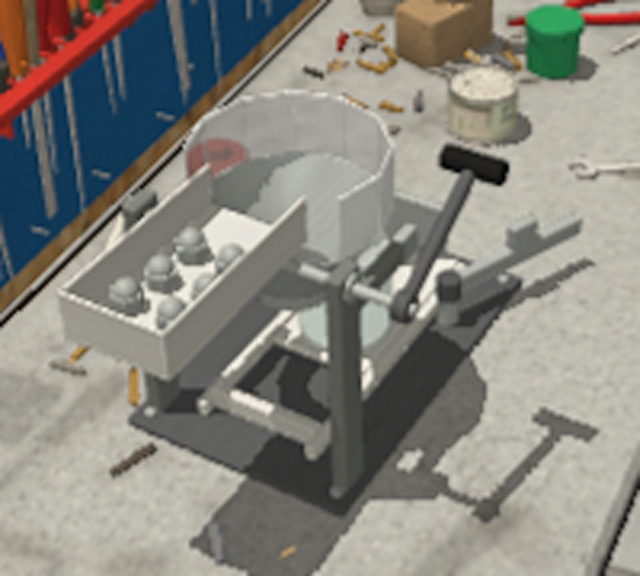

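Crop (3.2x, offset 200,190): base corners at crop (135,415), (340,510), (520,280); roller ends at (445,158) and (506,168); latch tab at about (530,225), bar end at (580,222), latch pin at (450,285). I'll cast rays through these points.

```bash
cat >> h.py <<'E'
def ray(c,u,v,zp):
    K=np.array(c["intrinsics"]);D=np.array([c["k1"],0,0,0],float)
    a=cv2.undistortPoints(np.array([[[u,v]]],float),K,D)[0,0]
    T=np.linalg.inv(np.array(c["camera_from_world"]))
    r=T[:3,:3]@np.array([a[0],a[1],1]);o=T[:3,3]
    return o+r*(zp-o[2])/r[2]
E
python3 - <<'E'
from h import *
c=calibration("side")
f=lambda a,b,z:(ray(c,200+a/3.2,190+b/3.2,z)*1000).round(1)
A,B,C=f(135,415,8),f(340,510,8),f(520,280,8)
print("corners",A,B,C,np.linalg.norm(A-B),np.linalg.norm(B-C))
for q in(A-B,B-C):print(np.degrees(np.arctan2(q[1],q[0])))
r0,r1=f(447,160,267),f(503,168,267);print("roller ends",r0,r1)
print("pin top",f(450,277,60),"tab far/near",f(508,220,79),f(540,228,79),"bar end top",f(579,220,55), "bar at pin",f(465,280,55))
print("post top",f(345,270,218))
z=np.load("side0.npz");p,W=z["p"],z["W"]
m=(p.max(-1)<60);m[:230]=0;m[255:]=0;m[:,:332]=0;m[:,365:]=0
Q=W[m];Q=Q[Q[:,2]>.255];print(len(Q),Q.mean(0),np.linalg.eigh(np.cov(Q.T))[1][:,2],Q.min(0),Q.max(0))
# roller left silhouettes
for (a,b) in [(530,232),(560,228),(490,262),(522,222)]:
    u,v=round(200+a/3.2),round(190+b/3.2);print(a,b,W[v,u].round(3))
E
```

```text
corners [-4494.3  6828.2  8000. ] [-2833.2  6633.5  8000. ] [-2577.   9285.9  8000. ] 1672.4716141088916 2664.744678200896
173.3147801959788
-95.51718461946264
roller ends [-142764.2  361782.1  267000. ] [-124709.9  364855.6  267000. ]
pin top [-26417.4  68905.4  60000. ] tab far/near [-33267.2 100305.4  79000. ] [-30272.2 100346.7  79000. ] bar end top [-19012.6  71550.   55000. ] bar at pin [-23267.8  63254.8  55000. ]
post top [-121020.4  242934.9  218000. ]
144 [0.42082276 0.07943443 0.26695145] [-0.99824895  0.03225899 -0.04958225] [0.39899012 0.06835012 0.2551294 ] [0.44602553 0.08631186 0.27425852]
530 232 [ 0.435 -0.114  0.068]
560 228 [ 0.418 -0.147  0.054]
490 262 [ 0.459 -0.074  0.052]
522 222 [ 0.443 -0.11   0.079]
```

```bash
python3 - <<'E'
from h import *
from scipy.optimize import least_squares
c=calibration("side")
f=lambda a,b,z:(ray(c,200+a/3.2,190+b/3.2,z/1000)*1000)[:2]
A,B,C=f(135,415,8),f(340,510,8),f(520,280,8)
print("corners",A,B,C,np.linalg.norm(A-B),np.linalg.norm(B-C))
for q in(A-B,B-C):print(np.degrees(np.arctan2(q[1],q[0])))
print("pin top",f(450,277,60),"tab",f(508,220,79),f(540,228,79),"bar end top",f(579,220,55), "bar at pin",f(465,280,55))
z=np.load("side0.npz");p,W=z["p"],z["W"]
m=(p.max(-1)<60);m[:230]=0;m[255:]=0;m[:,:332]=0;m[:,365:]=0
Q=W[m];Q=Q[Q[:,2]>.255]*1000
rc=Q[:,:2].mean(0)+[0,-5] # camera-side bias toward +y
# stand pose: corners (105,ya),(-105,ya) with ya free, C (-105,ya-330), roller
def T(s,X): 
    co,si=np.cos(s[2]),np.sin(s[2]);return np.array([[co,-si],[si,co]])@np.array(X)+s[:2]
def res(s):
    return np.r_[T(s,[105,s[3]])-A,T(s,[-105,s[3]])-B,T(s,[-105,s[3]-330])-C,T(s,[-140,-33])-rc]
r=least_squares(res,[560,110,0,150]);s=r.x;print(s[:2],np.degrees(s[2]),s[3],r.fun.round(1))
X=((W.reshape(-1,3)*1000)-[s[0],s[1],0]);co,si=np.cos(s[2]),np.sin(s[2])
S=np.c_[X[:,0]*co+X[:,1]*si,-X[:,0]*si+X[:,1]*co,X[:,2]];
# post at (-90,72)
k=(abs(S[:,0]+90)<20)&(abs(S[:,1]-72)<20)&(S[:,2]>100)&(S[:,2]<218)
print("post",S[k].min(0),S[k].max(0))
# latch bar/tab
k=(S[:,0]<-20)&(S[:,0]>-260)&(S[:,1]<-145)&(S[:,1]>-310)&(S[:,2]>48)&(S[:,2]<85)
L=S[k];print(len(L),L.min(0),L.max(0)); 
t=L[L[:,2]>60];print("tab",t.mean(0),len(t))
b=L[L[:,2]<60]; v=np.linalg.svd(b[:,:2]-b[:,:2].mean(0))[2][0];print("bar",b.mean(0),v)
e=b[np.argsort(np.hypot(b[:,0]+70,b[:,1]+137))[-8:]];print(e.mean(0))
q=b.mean(0)-[-70,-137,0];print("latch angle",-np.arctan2(q[1],q[0]))
# everything in push plate zone
k=(abs(S[:,0])<50)&(S[:,1]<-100)&(S[:,1]>-250)&(S[:,2]>20)&(S[:,2]<110)
print("plate zone",S[k][np.argsort(S[k][:,1])][:40:4].round(0).tolist(),k.sum())
E
```

```text
corners [673.82015859 183.24407638] [473.27282675 206.75267028] [ 442.33978886 -113.49399423] 201.9204949927832 321.7371271201482
-6.685823769711337
84.4828424967529
pin top [480.08602171 -31.2943112 ] tab [ 454.61124326 -105.98244863] [ 424.32969495 -106.39970031] bar end top [ 404.72212578 -163.28070049] bar at pin [468.7079748  -38.54664636]
[564.66826743  93.26506079] -5.69017486627529 105.4518564051212 [ 5.8  4.5 -2.6  1.9 -4.4 -6.3  1.3 -0.1]
post [-109.60868289   56.47031974  100.08500877] [-70.05596956  90.24472062 217.85638167]
243 [-130.68522637 -281.17298903   48.03211164] [ -20.50670341 -145.65642373   81.52631158]
tab [ -92.60921827 -209.68095381   72.88202963] 76
bar [ -99.82445157 -209.45284912   53.92193486] [0.39482566 0.91875606]
[-127.5336768  -275.90134619   52.87390058]
latch angle 1.9612962754916528
plate zone [[-29.0, -205.0, 21.0], [25.0, -202.0, 77.0], [21.0, -202.0, 75.0], [-28.0, -199.0, 36.0], [9.0, -199.0, 59.0], [-14.0, -199.0, 68.0], [23.0, -198.0, 77.0], [9.0, -198.0, 49.0], [-2.0, -198.0, 34.0], [9.0, -198.0, 64.0]] 332
```

```bash
cat >> h.py <<'E'
S0=np.array([564.7,93.3]);YAW=np.radians(-5.7)
co,si=np.cos(YAW),np.sin(YAW);M=np.array([[co,-si],[si,co]])
def stand():
    "TCP in stand axes (tip z), tool-y angle in stand deg"
    s=get_state();p=s["tcp_pos"]*1000;q=R.from_rotvec(s["ee_rot"]).as_matrix()
    a=np.degrees(np.arctan2(q[1,1],q[0,1])-YAW)
    return np.r_[M.T@(p[:2]-S0),p[2]-178],a,s
E
python3 - <<'E'
from h import *
p,a,s=stand();print(p,a)
q=R.from_rotvec(s["ee_rot"]).as_matrix();print(q.round(3))
c=np.linalg.inv(calibration("wrist")["camera_from_world"]);print("cam in tool",q.T@(c[:3,3]-s["tcp_pos"]),(q.T@c[:3,:3]).round(2))
# shift needed in stand axes to (0,-245)
d=np.array([0,-245])-p[:2];print("stand shift",d)
E
```

```text
[-271.10620974 -734.42825095  225.77226506] -64.31066317439172
[[ 0.94   0.342 -0.001]
 [ 0.342 -0.94   0.002]
 [ 0.    -0.002 -1.   ]]
cam in tool [ 0.0729759  -0.00041518  0.02071183] [[-0.   -0.96 -0.28]
 [ 1.   -0.   -0.  ]
 [ 0.   -0.28  0.96]]
stand shift [271.10620974 489.42825095]
```

Emit:
arm_command([
  [[0, 0, 0, -8.57, 91.8], [0, 0, 0, -8.57, 91.8], [0, 0, 0, -8.57, 91.8], [0, 0, 0, -8.57, 91.8], [0, 0, 0, -8.57, 91.8], [0, 0, 0, -8.57, 91.8], [0, 0, 0, -8.57, 91.8], [0, 0, 0, -8.57, 91.8], [0, 0, 0, -8.57, 91.8], [0, 0, 0, -8.57, 91.8], [0, 0, 0, -8.57, 91.8], [0, 0, 0, -8.57, 91.8], [0, 0, 0, -8.57, 91.8], [0, 0, 0, -8.57, 91.8], [0, 0, 0, -8.57, 91.8], [0, 0, 0, -8.57, 91.8], [0, 0, 0, -8.57, 91.8], [0, 0, 0, -8.57, 91.8]],
])

```text
t: 1.9
tcp_pos: [0.2219, -0.6108, 0.4041]
ee_rot: [-0.148, -3.138, -0.001]
force: [1.0, 1.0, -0.4]
width: 0.0917
grip_force: 0.0
```

```bash
python3 - <<'E'
from h import *
p,a,s=stand();print(p,a,s["joint_positions"].round(2),s["t"],s["force"])
E
```

```text
[-271.1681044  -734.63093233  226.13769418] 90.29073940586471 [ 1.84  0.67 -1.    1.54  0.58  1.26  2.23] 1.9 [ 1.00600908  0.96285709 -0.36480253]
```

Emit:
arm_command([
  [[-24.6, 40.4, 0, 0, 91.8], [-24.6, 40.4, 0, 0, 91.8], [-24.6, 40.4, 0, 0, 91.8], [-24.6, 40.4, 0, 0, 91.8], [-24.6, 40.4, 0, 0, 91.8], [-24.6, 40.4, 0, 0, 91.8], [-24.6, 40.4, 0, 0, 91.8], [-24.6, 40.4, 0, 0, 91.8], [-24.6, 40.4, 0, 0, 91.8], [-24.6, 40.4, 0, 0, 91.8], [-24.6, 40.4, 0, 0, 91.8], [0, 0, 0, 0, 91.8], [0, 0, 0, 0, 91.8]],
])

```text
t: 3.2
tcp_pos: [0.5365, -0.194, 0.4045]
ee_rot: [-0.151, -3.137, -0.001]
force: [0.3, -0.3, -0.2]
width: 0.0919
grip_force: 0.0
```

```bash
python3 - <<'E'
from h import *
p,a,s=stand();print(p,a,s["joint_positions"].round(2),s["t"],s["force"])
pp,d,c=grab("scene");save("scene1.png",cv2.resize(pp[180:380,200:460],None,fx=3,fy=3,interpolation=cv2.INTER_CUBIC))
E
```

```text
[   0.46333675 -288.63535479  226.48109267] 90.18539674600517 [ 1.09  0.54 -1.07  1.74  0.51  1.17  1.35] 3.2 [ 0.28208223 -0.32486147 -0.22255245]
```

View pics/scene1.png

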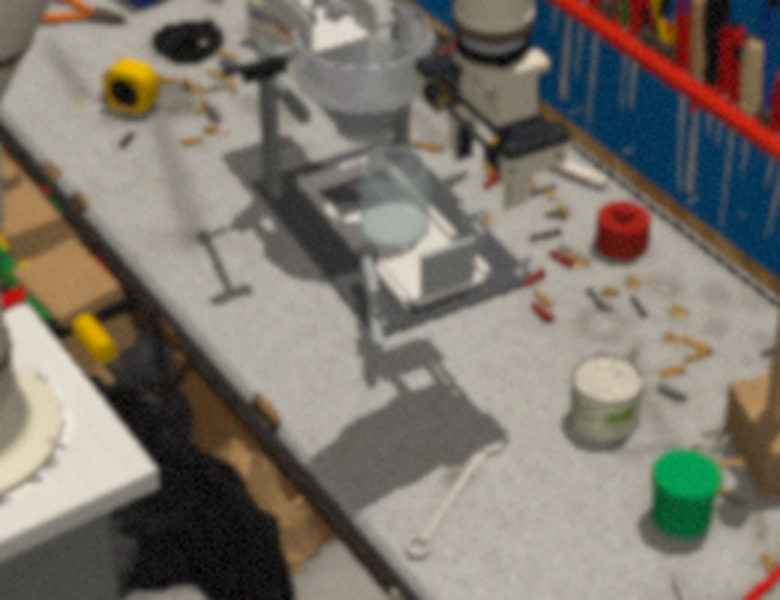

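Scene view (crop 3x, offset 200,180): the push plate's outer face is at crop (448,270), latch bar at (370,265)–(378,340), roller at (255,65), gripper to the right at (500,110). I'll check the stand pose against this view.

```bash
python3 - <<'E'
from h import *
p,d,c=grab("scene");W=pts(d,c)*1000
S=np.dstack([(W[...,:2]-S0)@M,W[...,2]])
f=lambda a,b,z:(M.T@((ray(c,200+a/3,180+b/3,z/1000)*1000)[:2]-S0)).round(1)
print("corner +x-y",f(540,280,8),"-x-y",f(387,335,8))
F=S.reshape(-1,3)
k=(abs(F[:,0])<50)&(F[:,1]<-180)&(F[:,1]>-225)&(F[:,2]>25)&(F[:,2]<75);L=F[k]
print("plate",k.sum(),np.percentile(L,[3,50,97],axis=0).round(1).tolist())
A=np.c_[L[:,0],np.ones(len(L))];print("yface slope",np.linalg.lstsq(A,L[:,1],rcond=None)[0])
k=(F[:,0]>-170)&(F[:,0]<-75)&(F[:,1]<-150)&(F[:,1]>-300)&(F[:,2]>40)&(F[:,2]<90);L=F[k]
t=L[L[:,2]>62];b=L[L[:,2]<62];print("tab",len(t),t.mean(0),"bar",len(b),b.mean(0),b.min(0))
k=(abs(F[:,0]+140)<45)&(abs(F[:,1]+33)<30)&(F[:,2]>255)&(F[:,2]<290);L=F[k]
print("roller",k.sum(),L.mean(0),L.min(0),L.max(0))
E
```

```text
corner +x-y [ 114.8 -232.5] -x-y [ -85.3 -233.4]
plate 224 [[-28.0, -213.2, 26.0], [4.8, -205.7, 48.7], [41.8, -197.1, 73.5]]
yface slope [-1.34731199e-02 -2.05312879e+02]
tab 36 [ -99.08535267 -224.75824031   74.85456701] bar 83 [-107.98873578 -243.3228267    53.82724531] [-130.9227415  -292.47389768   40.08498826]
roller 91 [-136.19356796  -42.03263681  266.65708877] [-162.37530738  -55.51520077  255.61603665] [-104.84498207  -28.95228424  275.39000535]
```

Emit:
arm_command([
  [[0, 0, 45, 0, 91.8], [0, 0, 45, 0, 91.8], [0, 0, 45, 0, 91.8], [-5, 0, 46, 0, 91.8], [0, 0, 0, 0, 91.8], [0, 10, 0, 0, 91.8], [0, 10, 0, 0, 91.8], [0, 10, 0, 0, 91.8], [0, 10, 0, 0, 91.8], [0, 0, 0, 0, 91.8]],
])

```text
t: 4.3
tcp_pos: [0.5457, -0.1541, 0.2254]
ee_rot: [0.153, 3.135, 0.0]
force: [0.7, -0.3, 0.3]
width: 0.092
grip_force: 0.0
```

```bash
sed -i 's/564.7,93.3/569,92/;s/radians(-5.7)/radians(-6.1)/' h.py; python3 - <<'E'
from h import *
p,a,s=stand();print(p,a,s["t"],s["force"],s["width"],s["grip_force"])
E
```

```text
[   2.95200158 -247.18607995   47.36235122] 90.5244422355694 4.3 [ 0.67929385 -0.32608847  0.31132592] 0.09196144209014193 0.0
```

Emit:
arm_command([
  [[0, 8, 0, 0, 91.8], [0, 8, 0, 0, 91.8], [0, 8, 0, 0, 91.8], [0, 0, 0, 0, 91.8]],
])

```text
t: 4.7
tcp_pos: [0.5475, -0.1306, 0.2238]
ee_rot: [0.154, 3.138, 0.002]
force: [0.3, 1.1, 1.0]
width: 0.0917
grip_force: 0.0
```

```bash
python3 - <<'E'
from h import *
p,a,s=stand();print(p,a,s["t"],s["force"],s["width"],s["grip_force"])
pp,d,c=grab("scene");save("s2.png",cv2.resize(pp[180:380,200:460],None,fx=3,fy=3,interpolation=cv2.INTER_CUBIC))
W=pts(d,c)*1000;F=np.dstack([(W[...,:2]-S0)@M,W[...,2]]).reshape(-1,3)
E
```

```text
[   2.2728765  -223.62709521   45.84471858] 90.48027295073005 4.7 [0.3056497  1.11720431 1.0305052 ] 0.0916699656078284 0.0
```

View pics/s2.png

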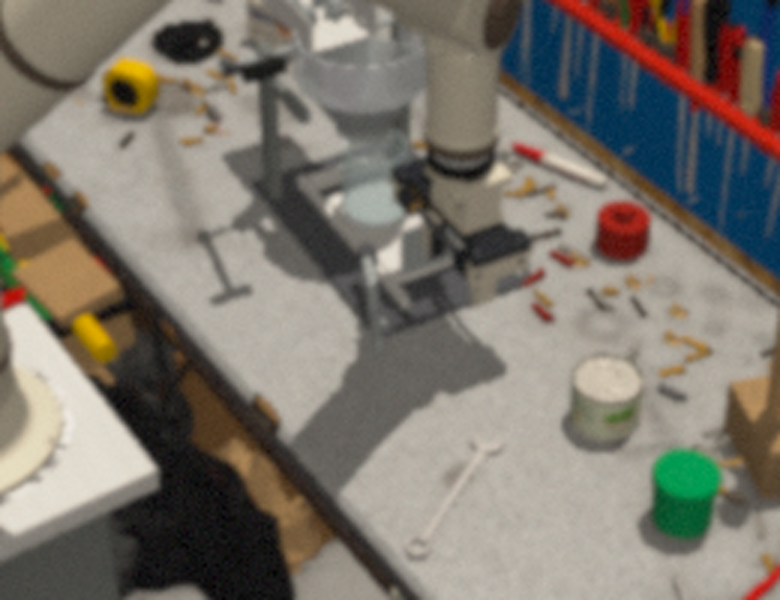

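The jar has moved inward (crop (393,225) → (375,205)), so the push works. I'll continue.

Emit:
arm_command([
  [[0, 8, 0, 0, 91.8], [0, 8, 0, 0, 91.8], [0, 8, 0, 0, 91.8], [0, 0, 0, 0, 91.8]],
])

```text
t: 5.15
tcp_pos: [0.5499, -0.1066, 0.2239]
ee_rot: [0.154, 3.137, 0.002]
force: [0.4, -0.1, 0.5]
width: 0.0923
grip_force: 0.0
```

```bash
cat > chk.py <<'E'
from h import *
p,a,s=stand();print(p.round(1),a.round(1),s["t"],s["force"].round(1),s["width"])
pp,d,c=grab("side");W=pts(d,c)*1000;F=np.dstack([(W[...,:2]-S0)@M,W[...,2]]).reshape(-1,3)
k=(abs(F[:,0])<34)&(F[:,1]<-100)&(F[:,1]>-215)&(F[:,2]>55)&(F[:,2]<76);L=F[k]
print("plate y pcts",k.sum(),np.percentile(L[:,1],[3,25,50,75,97]).round(1) if k.sum() else "")
E
python3 chk.py
```

```text
[   2.1 -199.5   45.9] 90.5 5.15 [ 0.4 -0.1  0.5] 0.09232828847979348
plate y pcts 39 [-144.2 -128.6 -126.2 -124.9 -123. ]
```

Emit:
arm_command([
  [[0, 3, 0, 0, 91.8], [0, 3, 0, 0, 91.8], [0, 0, 0, 0, 91.8]],
])

```text
t: 5.5
tcp_pos: [0.5504, -0.1025, 0.2238]
ee_rot: [0.157, 3.137, 0.0]
force: [-0.3, -0.5, -0.1]
width: 0.0917
grip_force: 0.0
```

```bash
python3 chk.py
```

```text
[   2.2 -195.4   45.8] 90.4 5.5 [-0.3 -0.5 -0.1] 0.09173570874002315
plate y pcts 41 [-135.8 -124.7 -122.4 -121.3 -119.4]
```

Emit:
arm_command([
  [[0, 3, 0, 0, 91.8], [0, 0, 0, 0, 91.8]],
])

```text
t: 5.75
tcp_pos: [0.5507, -0.0998, 0.2237]
ee_rot: [0.158, 3.138, -0.0]
force: [1.0, -0.1, -0.4]
width: 0.0916
grip_force: 0.3
```

```bash
python3 chk.py
```

```text
[   2.2 -192.7   45.7] 90.3 5.75 [ 1.  -0.1 -0.4] 0.09161325734134886
plate y pcts 37 [-139.1 -121.6 -120.1 -118.9 -117. ]
```

Emit:
arm_command([
  [[0, 3, 0, 0, 91.8], [0, 0, 0, 0, 91.8]],
])

```text
t: 6.0
tcp_pos: [0.5508, -0.0991, 0.2239]
ee_rot: [-0.161, -3.137, 0.006]
force: [-1.5, -7.1, 3.2]
width: 0.0916
grip_force: 3.6
```

```bash
python3 chk.py
```

```text
[   2.2 -191.9   45.9] 90.2 6.0 [-1.5 -7.1  3.2] 0.09161570726011242
plate y pcts 34 [-137.1 -121.1 -120.  -119.2 -116.9]
```

Emit:
arm_command([
  [[0, 3, 0, 0, 91.8], [0, 0, 0, 0, 91.8]],
])

```text
t: 6.25
tcp_pos: [0.5509, -0.0983, 0.224]
ee_rot: [-0.163, -3.135, 0.013]
force: [-4.2, -13.0, 7.2]
width: 0.0916
grip_force: 6.7
```

```bash
python3 chk.py
```

```text
[   2.2 -191.2   46. ] 90.1 6.25 [ -4.2 -13.    7.2] 0.09158335194247767
plate y pcts 41 [-134.8 -121.7 -120.1 -118.5 -115.9]
```

Emit:
arm_command([
  [[0, -20, 0, 0, 91.8], [0, -30, 0, 0, 91.8], [0, 0, 37, 0, 91.8], [0, 0, 0, 0, 91.8]],
])

```text
t: 6.7
tcp_pos: [0.5483, -0.1464, 0.1869]
ee_rot: [0.165, 3.132, -0.003]
force: [-0.6, 0.6, 0.3]
width: 0.0917
grip_force: 0.0
```

I moved down instead of up (tool z points down). Nothing was touched and the tip is at about 9 mm, so I'll go up now.

Emit:
arm_command([
  [[0, 0, -45, 0, 91.8], [0, 0, -45, 0, 91.8], [0, 0, -21, 0, 91.8], [46, -5, 0, 0, 91.8], [46, -5, 0, 0, 91.8], [46, -4, 0, 0, 91.8], [0, 0, 0, 0, 91.8], [0, 0, 0, 0, 91.8]],
])

```text
t: 7.5
tcp_pos: [0.4067, -0.1439, 0.2978]
ee_rot: [-0.159, -3.137, 0.002]
force: [0.9, -0.6, -0.2]
width: 0.0915
grip_force: 0.0
```

```bash
cat >> chk.py <<'E'
k=(F[:,0]>-170)&(F[:,0]<60)&(F[:,1]<-140)&(F[:,1]>-300)&(F[:,2]>60)&(F[:,2]<84);t=F[k]
print("tab zone",len(t),t.mean(0).round(1),t.min(0).round(1),t.max(0).round(1))
E
python3 chk.py
```

```text
[-136.3 -251.8  119.8] 90.3 7.5 [ 0.9 -0.6 -0.2] 0.0915266806091311
plate y pcts 40 [-123.3 -121.1 -119.2 -118.2 -116.1]
tab zone 72 [-103.7 -211.3   72.2] [-112.1 -232.3   60.4] [ -93.  -198.2   81.2]
```

```bash
python3 - <<'E'
import numpy as np
th=np.r_[np.arange(2.2,0.05,-0.115),0.02]
def P(t,d):return np.array([-70,-137-55])+85*np.array([np.cos(t),-np.sin(t)])+d*np.array([-np.sin(t),-np.cos(t)])
Q=np.array([[-136.3,-251.8]]+[P(t,17.5) for t in th]);D=np.diff(Q,axis=0)
print(Q.round(0).tolist());print([[round(-a),round(b)] for a,b in D]);print(len(D))
E
```

```text
[[-136.0, -252.0], [-134.0, -250.0], [-127.0, -257.0], [-119.0, -264.0], [-111.0, -269.0], [-102.0, -273.0], [-92.0, -276.0], [-82.0, -278.0], [-72.0, -279.0], [-62.0, -278.0], [-53.0, -277.0], [-43.0, -274.0], [-34.0, -271.0], [-25.0, -266.0], [-17.0, -260.0], [-9.0, -254.0], [-2.0, -246.0], [3.0, -238.0], [8.0, -230.0], [12.0, -220.0], [15.0, -211.0]]
[[-2, 1], [-7, -7], [-8, -6], [-9, -5], [-9, -4], [-9, -3], [-10, -2], [-10, -1], [-10, 0], [-10, 1], [-10, 3], [-9, 4], [-9, 5], [-8, 6], [-7, 7], [-7, 7], [-6, 8], [-5, 9], [-4, 9], [-3, 9]]
20
```

First half of the sweep.

Emit:
arm_command([
  [[0, 0, 30, 0, 91.8], [0, 0, 30, 0, 91.8], [-2, 1, 0, 0, 91.8], [-7, -7, 0, 0, 91.8], [-8, -6, 0, 0, 91.8], [-9, -5, 0, 0, 91.8], [-9, -4, 0, 0, 91.8], [-9, -3, 0, 0, 91.8], [-10, -2, 0, 0, 91.8], [-10, -1, 0, 0, 91.8], [-10, 0, 0, 0, 91.8], [-10, 1, 0, 0, 91.8], [0, 0, 0, 0, 91.8]],
])

```text
t: 8.85
tcp_pos: [0.4903, -0.1777, 0.238]
ee_rot: [0.157, 3.136, 0.001]
force: [0.3, -0.2, 0.4]
width: 0.0915
grip_force: 0.0
```

```bash
python3 chk.py
```

```text
[ -49.6 -276.5   60. ] 90.4 8.85 [ 0.3 -0.2  0.4] 0.09154695230558041
plate y pcts 38 [-123.8 -121.2 -119.8 -118.7 -117.7]
tab zone 33 [ -51.6 -213.6   74.9] [ -62.3 -223.4   60.9] [ -22.6 -197.5   82.9]
```

Emit:
arm_command([
  [[-10, 3, 0, 0, 91.8], [-9, 4, 0, 0, 91.8], [-9, 5, 0, 0, 91.8], [-8, 6, 0, 0, 91.8], [-7, 7, 0, 0, 91.8], [-7, 7, 0, 0, 91.8], [-6, 8, 0, 0, 91.8], [-5, 9, 0, 0, 91.8], [-4, 9, 0, 0, 91.8], [0, 5, 0, 0, 91.8], [0, 0, 0, 0, 91.8]],
])

```text
t: 10.0
tcp_pos: [0.5597, -0.1204, 0.2379]
ee_rot: [0.155, 3.137, 0.001]
force: [0.3, 0.2, 0.6]
width: 0.0918
grip_force: 0.0
```

```bash
python3 chk.py; python3 - <<'E'
from h import *
pp,d,c=grab("scene");save("s3.png",cv2.resize(pp[180:380,200:460],None,fx=3,fy=3,interpolation=cv2.INTER_CUBIC))
E
```

```text
[  13.3 -212.2   59.9] 90.4 10.0 [0.3 0.2 0.6] 0.09183210097926554
plate y pcts 45 [-159.  -123.7 -120.7 -119.2 -116.7]
tab zone 51 [  10.7 -235.7   71.7] [  -0.5 -267.6   61.5] [  23.4 -140.6   83.1]
```

View pics/s3.png

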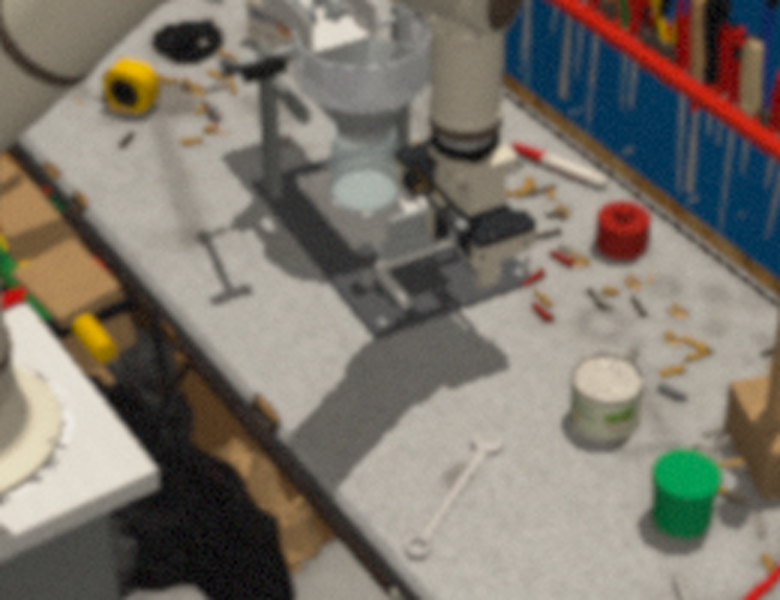

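The latch bar now lies nearly along +x (crop (375,265)–(460,240)). I'll push the last few millimetres until there is resistance.

Emit:
arm_command([
  [[0, 3, 0, 0, 91.8], [0, 3, 0, 0, 91.8], [0, 0, 0, 0, 91.8]],
])

```text
t: 10.4
tcp_pos: [0.5601, -0.1155, 0.2378]
ee_rot: [0.157, 3.137, 0.0]
force: [0.1, 0.6, 0.4]
width: 0.0916
grip_force: 0.0
```

Emit:
arm_command([
  [[0, 2, 0, 0, 91.8], [0, 0, 0, 0, 91.8]],
])

```text
t: 10.6
tcp_pos: [0.5603, -0.1139, 0.2378]
ee_rot: [0.158, 3.138, -0.0]
force: [0.2, 0.1, 0.2]
width: 0.0916
grip_force: 0.1
```

Emit:
arm_command([
  [[0, 2, 0, 0, 91.8], [0, 0, 0, 0, 91.8]],
])

```text
t: 10.8
tcp_pos: [0.5604, -0.1133, 0.2378]
ee_rot: [-0.16, -3.137, 0.004]
force: [-1.5, -4.3, 1.6]
width: 0.0919
grip_force: 2.4
```

Emit:
arm_command([
  [[0, 3, 0, 0, 91.8], [0, 0, 0, 0, 91.8]],
])

```text
t: 11.0
tcp_pos: [0.5605, -0.1124, 0.238]
ee_rot: [-0.162, -3.136, 0.01]
force: [-2.6, -9.8, 5.2]
width: 0.0915
grip_force: 5.5
```

Emit:
arm_command([
  [[0, 3, 0, 0, 91.8], [0, 0, 0, 0, 91.8], [0, 0, 0, 0, 91.8]],
])

```text
t: 11.3
tcp_pos: [0.5606, -0.1117, 0.2381]
ee_rot: [-0.165, -3.135, 0.015]
force: [-4.9, -16.0, 8.0]
width: 0.0916
grip_force: 8.3
```

Emit:
arm_command([
  [[0, -30, 0, 0, 91.8], [0, -40, 0, 0, 91.8], [0, 0, -45, 0, 91.8], [0, 0, -45, 0, 91.8], [0, 0, -45, 0, 91.8], [0, 0, -45, 0, 91.8], [0, 0, -45, 0, 0], [0, 0, -25, 0, 0], [0, 0, 0, 0, 0]],
])

```text
t: 12.2
tcp_pos: [0.5553, -0.1743, 0.492]
ee_rot: [0.156, 3.131, -0.002]
force: [0.9, 0.6, -0.2]
width: 0.0723
grip_force: 0.0
```

```bash
python3 - <<'E'
from h import *
p,a,s=stand();print(p.round(1),a.round(1),s["t"],s["width"])
pp,d,c=grab("side");save("s4.png",cv2.resize(pp[190:370,200:400],None,fx=4,fy=3.3,interpolation=cv2.INTER_CUBIC))
W=pts(d,c)*1000;F=np.dstack([(W[...,:2]-S0)@M,W[...,2]]).reshape(-1,3)
k=(abs(F[:,0]+140)<45)&(abs(F[:,1]+33)<35)&(F[:,2]>250)&(F[:,2]<285);L=F[k]
print("roller",k.sum(),L.mean(0),L.min(0),L.max(0))
E
```

```text
[  14.7 -266.2  314. ] 90.4 12.2 0.07230935049635517
roller 230 [-143.90982158  -25.21289049  264.81901086] [-167.22603202  -42.13585302  250.34640836] [-116.5878987     1.23834216  275.69423941]
```

View pics/s4.png

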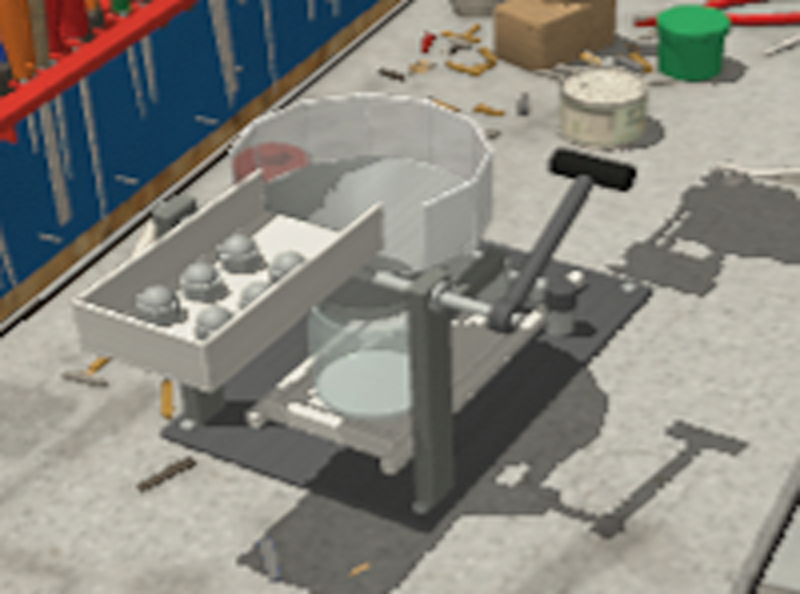

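The side view shows the slide home, the latch closed behind the plate, the tray level with its nuts, and the roller at crop (592,168). Next I move above the roller with the fingers closed.

Emit:
arm_command([
  [[22.6, 32.6, 0, 0, 0], [22.6, 32.6, 0, 0, 0], [22.6, 32.6, 0, 0, 0], [22.6, 32.6, 0, 0, 0], [22.6, 32.6, 0, 0, 0], [22.6, 32.6, 0, 0, 0], [22.6, 32.6, 0, 0, 0], [0, 0, 0, 0, 0], [0, 0, 0, 0, 0]],
])

```text
t: 13.15
tcp_pos: [0.4188, 0.0676, 0.4869]
ee_rot: [-0.156, -3.137, 0.004]
force: [0.3, 0.1, 1.2]
width: 0.0012
grip_force: 0.0
```

```bash
python3 - <<'E'
from h import *
p,a,s=stand();print(p.round(1),a.round(1),s["t"],s["width"],s["force"],s["joint_positions"].round(2))
E
```

```text
[-146.8  -40.2  308.9] 90.4 13.15 0.0011740652041333862 [0.25283714 0.11016925 1.15820755] [ 1.18  0.03 -1.4   1.96  0.04  1.18  1.23]
```

Emit:
arm_command([
  [[0, 0, 15, 0, 0], [0, 0, 15, 0, 0], [0, 0, 5, 0, 0], [0, 0, 4, 0, 0], [0, 0, 4, 0, 0], [0, 0, 4, 0, 0], [0, 0, 4, 0, 0], [0, 0, 0, 0, 0]],
])

```text
t: 13.95
tcp_pos: [0.42, 0.0669, 0.4367]
ee_rot: [0.159, 3.137, 0.001]
force: [-0.1, -0.8, 3.3]
width: 0.0007
grip_force: 1.9
```

```bash
cat > chk2.py <<'E'
import sys
from h import *
p,a,s=stand();print(p.round(1),a.round(1),s["t"],s["width"],s["force"].round(1),s["joint_positions"].round(2))
pp,d,c=grab("side");W=pts(d,c)*1000;S=np.dstack([(W[...,:2]-S0)@M,W[...,2]])
F=S.reshape(-1,3)
# lever points on lever plane x -140, between axle and roller
k=(abs(F[:,0]+140)<14)&(F[:,1]<60)&(F[:,1]>-25)&(F[:,2]>120)&(F[:,2]<262);L=F[k]
if k.sum()>5: print("lever",k.sum(),"angle",np.median(np.arctan2(L[:,2]-205,72-L[:,1])).round(3),"(level .50)")
if len(sys.argv)>1: save(sys.argv[1],cv2.resize(pp[180:380,190:390],None,fx=3,fy=3,interpolation=cv2.INTER_CUBIC))
E
python3 chk2.py
```

```text
[-145.5  -40.8  258.7] 90.3 13.95 0.0006685227655933689 [-0.1 -0.8  3.3] [ 1.04  0.18 -1.35  2.02  0.2   1.08  1.07]
lever 188 angle 0.447 (level .50)
```

Emit:
arm_command([
  [[0, 0, 3, 0, 0], [0, 0, 3, 0, 0], [0, 0, 3, 0, 0], [0, 0, 3, 0, 0], [0, 0, 3, 0, 0], [0, 0, 3, 0, 0], [0, 0, 3, 0, 0], [0, 0, 3, 0, 0], [0, 0, 3, 0, 0], [0, 0, 3, 0, 0], [0, 0, 3, 0, 0], [0, 0, 3, 0, 0], [0, 0, 2, 0, 0], [0, 0, 2, 0, 0], [0, 0, 2, 0, 0], [0, 0, 2, 0, 0]],
])

```text
t: 15.6
tcp_pos: [0.4195, 0.0674, 0.3925]
ee_rot: [-0.158, -3.138, 0.0]
force: [0.3, -0.4, 0.5]
width: 0.0004
grip_force: 0.5
```

```bash
python3 chk2.py s5.png
```

```text
[-146.   -40.4  214.5] 90.3 15.6 0.0003570747442143929 [ 0.3 -0.4  0.5] [ 0.92  0.27 -1.27  2.08  0.3   1.    0.96]
lever 136 angle 0.101 (level .50)
```

View pics/s5.png

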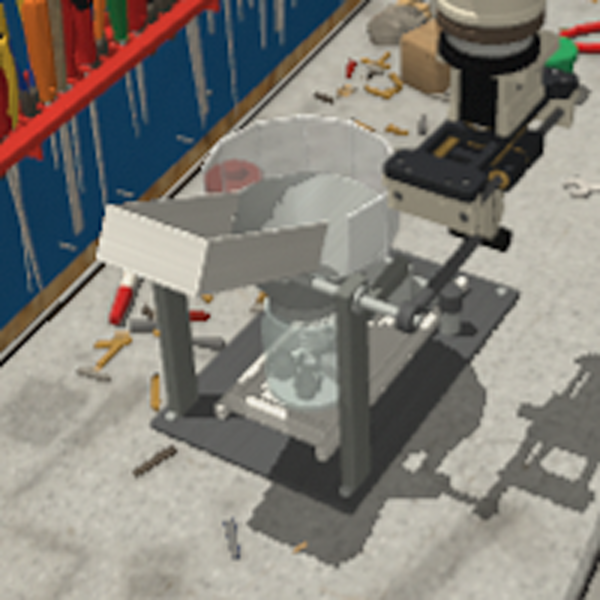

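Nuts are already showing in the jar (crop (300,375)). I'll tip further in case any are left in the tray.

Emit:
arm_command([
  [[0, 0, 4, 0, 0], [0, 0, 4, 0, 0], [0, 0, 4, 0, 0], [0, 0, 4, 0, 0], [0, 0, 4, 0, 0], [0, 0, 4, 0, 0], [0, 0, 4, 0, 0], [0, 0, 4, 0, 0], [0, 0, 4, 0, 0], [0, 0, 4, 0, 0], [0, 0, 0, 0, 0], [0, 0, 0, 0, 0], [0, 0, 0, 0, 0], [0, 0, 0, 0, 0], [0, 0, 0, 0, 0]],
])

```text
t: 17.15
tcp_pos: [0.4196, 0.0673, 0.3528]
ee_rot: [0.158, 3.137, -0.0]
force: [-0.4, -0.3, -0.5]
width: 0.0004
grip_force: 0.2
```

```bash
python3 chk2.py
```

```text
[-145.9  -40.4  174.8] 90.3 17.15 0.00042562634755105734 [-0.4 -0.3 -0.5] [ 0.82  0.34 -1.19  2.12  0.39  0.93  0.88]
lever 183 angle -0.063 (level .50)
```

Emit:
arm_command([
  [[0, 0, -6, 0, 0], [0, 0, -6, 0, 0], [0, 0, -6, 0, 0], [0, 0, -6, 0, 0], [0, 0, -6, 0, 0], [0, 0, -6, 0, 0], [0, 0, -6, 0, 0], [0, 0, -6, 0, 0], [0, 0, -6, 0, 0], [0, 0, -6, 0, 0], [0, 0, -6, 0, 0], [0, 0, -6, 0, 0], [0, 0, -6, 0, 0], [0, 0, -6, 0, 0], [0, 0, -6, 0, 0], [0, 0, -6, 0, 0], [0, 0, -6, 0, 0], [0, 0, -10, 0, 0], [0, 0, -30, 0, 0], [0, 0, -30, 0, 0]],
])

```text
t: 19.2
tcp_pos: [0.4194, 0.0674, 0.525]
ee_rot: [-0.154, -3.135, -0.006]
force: [0.0, -2.4, 0.1]
width: 0.0001
grip_force: 0.0
```

```bash
python3 chk2.py s6.png
```

```text
[-146.2  -40.4  347. ] 90.5 19.2 0.0001321706173265462 [ 0.  -2.4  0.1] [ 1.31 -0.12 -1.4   1.89 -0.13  1.27  1.43]
lever 213 angle 0.567 (level .50)
```

View pics/s6.png

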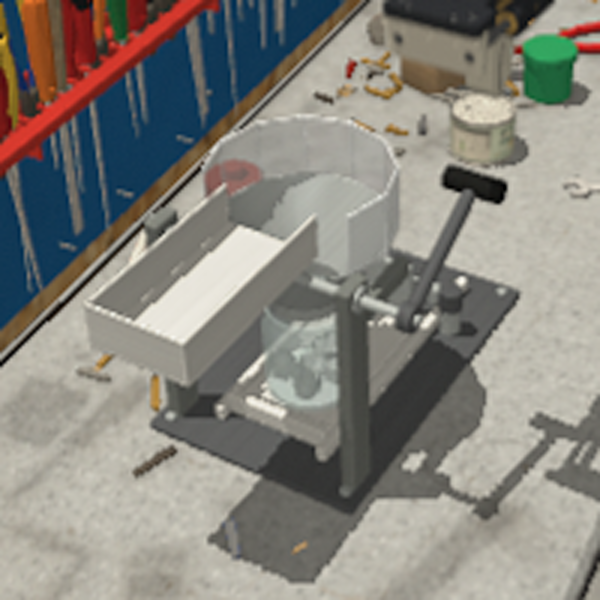

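The tray is back level and looks empty, with nuts in the jar at (300,370). I'll look down the funnel with the wrist camera for stragglers.

Emit:
arm_command([
  [[-35, 20, -15, 0, 0], [-35, 20, -15, 0, 0], [0, 0, 0, 0, 0], [0, 0, 0, 0, 0]],
])

```text
t: 19.65
tcp_pos: [0.462, 0.0877, 0.5481]
ee_rot: [-0.135, -3.125, -0.007]
force: [-0.5, 0.4, -0.0]
width: 0.0003
grip_force: 0.0
```

```bash
python3 - <<'E'
from h import *
p,a,s=stand();print(p.round(1),s["t"])
w,_,_=grab("wrist");q,_,_=grab("side")
A=cv2.resize(w,(400,300));B=cv2.resize(q[260:330,255:325],(400,400),interpolation=cv2.INTER_CUBIC)
o=np.zeros((560,800,3),np.uint8);o[:300,:400]=A;o[:400,400:]=B
save("s7.png",o)
E
```

```text
[-106.   -15.7  370.1] 19.65
```

View pics/s7.png

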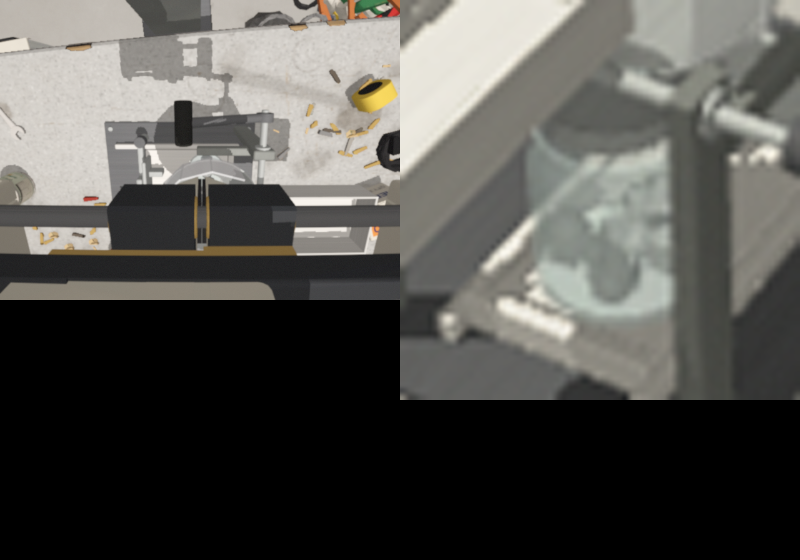

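Latch looks closed in the wrist view, but the funnel is hidden by the gripper. I'll move past it so the camera is above, then check by depth numbers only.

Emit:
arm_command([
  [[-40, 3, 0, 0, 0], [-40, 3, 0, 0, 0], [-40, 3, 0, 0, 0], [-40, 3, 0, 0, 0], [-36, 4, 0, 0, 0], [0, 0, 0, 0, 0], [0, 0, 0, 0, 0], [0, 0, 0, 0, 0]],
])

```text
t: 20.55
tcp_pos: [0.6564, 0.0862, 0.5497]
ee_rot: [-0.14, -3.132, 0.006]
force: [0.6, -0.2, 0.1]
width: 0.0003
grip_force: 0.0
```

```bash
python3 - <<'E'
from h import *
p,a,s=stand();print(p.round(1),s["t"])
w,d,c=grab("wrist");W=pts(d,c)*1000;S=np.dstack([(W[...,:2]-S0)@M,W[...,2]]);F=S.reshape(-1,3)
r=np.hypot(F[:,0],F[:,1])
for a,b in((0,15),(15,28),(28,40),(40,50),(50,60),(60,70)):
    z=F[(r>=a)&(r<b)&(F[:,2]<260),2]; print(a,b,len(z),np.percentile(z,[1,10,50,90,99]).round(0) if len(z) else "")
k=(abs(F[:,0])<36)&(F[:,1]>90)&(F[:,1]<230)&(F[:,2]<300);z=F[k];print("tray",len(z),np.percentile(z[:,2],[1,50,99]).round(0) if len(z) else"")
# expected jar content bumps: connected count of grey blobs at z 20..80, r<28
m=(np.hypot(S[...,0],S[...,1])<33)&(S[...,2]<110);print("content z",np.percentile(S[m][:,2],[1,25,50,75,99]).round(0) if m.any() else "")
E
```

```text
[ 87.5   3.5 371.7] 20.55
0 15 482 [22. 23. 43. 49. 52.]
15 28 1275 [22. 23. 45. 59. 65.]
28 40 3823 [ 22.  24. 133. 142. 146.]
40 50 4244 [ 38. 143. 151. 159. 212.]
50 60 5938 [155. 159. 167. 211. 213.]
60 70 7507 [169. 173. 182. 212. 248.]
tray 18545 [210. 212. 248.]
content z [22. 24. 44. 49. 65.]
```

```bash
python3 -c "
from rig import *
print(finish_job())"
```

```text
the job is handed in; nothing more can be done
None
```

I handed the job in at 20.6 s, with no verdict returned: slide pushed home, latch shut, tray back level and empty, and the depth check shows no nuts left in the tray or funnel and nuts in the jar, though I didn't count all six one by one.

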